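# Turn the circuit board over in its bench holder

## Robot

A 6-joint arm with a two-finger parallel gripper is mounted at the origin on the work surface. World frame = base frame: x ahead of the robot, y to its left, z up, the work surface at z = 0. Lengths are in m, angles in rad, forces in N, time in s.
With the tool pointing down it reaches from about 0.35 to 0.775 m from the base axis. Payload 5.5 kg.
Tool frame: the origin (TCP) lies between the finger pads; the fingertips stand 11 mm ahead of it and the grasp point (between the pads) lies 8 mm behind it (tips_ahead is the distance from the TCP to the fingertips, in m); z points along the fingers, y is the line along which they close (so a half turn about z gives the same grasp; the last joint's range is limited). The gripper opens to 85 mm and grips with 20 to 120 N. Pads are 22 mm wide; open, the fingers measure 114 mm over their backs; the gripper's body (76 mm by 85 mm) begins 54 mm behind the grasp point. The pads swing forward as they close: fully open they stand 13 mm farther back than shut.
Start: joints at [1.085, 0.313, 0.046, 1.304, 0, 1.431], TCP at [0.195, 0.541, 0.242] pointing down, gripper open.
Joint ranges: [-2.76, 2.76], [-0.86, 1.69], [-1.03, 1.26], [-2.2, 2.34], [-1.47, 1.5], [-3.14, 3.14]. Speed limits (rad/s): [2.57, 2.57, 3.14, 3.14, 3.14, 3.14].

## Interface

Orientations are given as a unit quaternion [w, x, y, z].
In Python, from workcell import * gives the robot as it stands. The module is installed in compiled form; this text tells all that it offers.
- The arm moves only by the tool jog_arm, never from a script. Its argument "moves" is a list of rows, each an object with "fingers": the closure, from 0 (fully open) to 1 (shut); "slide": the shift along the tool's x, y, z in mm, a list of three; "angular": the turn, a rotation vector about the tool's x, y, z in degrees, a list of three. A call has 1 to 10 rows; each row is the pose to reach, as a shift and turn from the pose commanded when the call began, along the tool's axes at that moment; what a row does not reach only later rows make up. A row lasts 1/12 s, in which the tool goes at most 41.7 mm and 7.16 degrees, less where a joint would pass 70% of its speed; a pose out of reach is approached as far as the arm can. A call with a gripper value outside its range is refused whole. The fingers move at their own pace and stop on an object; "squeeze" is the grip in N (left out, the last holds). Time passes only in rows, so rows that repeat a pose let the fingers close. It gives the time, the measured TCP pose, the force, the opening and the grip force at its end, in the units of the state.
- get_state(): the state, without advancing time (a new reading comes with each control period).
- read_camera(name): name is "side" or "top"; returns a dict with "color" (480x640x3 uint8, red, green, blue), "fovy" (degrees; the focal length in pixels is half the picture's height over the tangent of half this angle, whatever the lens; pixels are square), "cx", "cy" (the principal point, pixels), "world_from_camera" (4x4, takes a point from camera to world coordinates). Camera axes: x right, y down, z forward; pixel columns grow to the right and rows downward; lengths in m; the calibration is good to about 2 mm. A picture is of the moment at which its call begins. There is no depth.
- hand_in(): hands the job in; it is judged then, once.
Trained networks look in a picture, given as the dict that the camera call returned (one of the last four; its "shot" number tells which), for a name from the list of things; names that differ only in an ending like _2 or _b are one class to them, and where a whole thing is asked for, a point or a joint stands for the part that bears it (a point fixed in the world has none). Each returns a list of dicts, best first, with "p" (0 to 1); they miss things now and then, are a little off and sometimes report something else, mostly with a low value. They report only what shows in the picture. A call takes as long as a camera call.
- look_for(target, picture): "point" ([column, row] in pixels, amid what is visible of it).
- tip_of(target, picture): "point" ([column, row] in pixels: a listed point, or the origin of a listed thing).
The state is a dict: "clock": time; "joint_pos": joint angles; "qvel": joint speeds; "tau": joint torques, N m; "tcp_pos": TCP position; "orientation": TCP orientation; "wrist_force": force on the tool from outside, world axes, zero at the start; "ft_torque": the same for the moment, N m; "finger_gap": finger opening in m; "grip_force": force on a finger pad.
Only numpy, scipy, OpenCV 4.12 (cv2) and the standard library are available. Lean on these libraries where they do the work, as an engineer would, in place of code of your own. Each camera call takes 0.05 s, during which the arm holds its last target. There are 200 camera calls.

## Task

Turn the large green circuit board over in its swivelling bench holder so that its solder side faces up and the board is level, ready for inspection. Do it only by pushing slowly and gently on the board with the fingertips or the outside of the fingers: never grip it, do not shift or lift the holder, and leave everything else on the bench where it is.

Things in the scene. Friction and masses are not known exactly. Their poses are not given: they have to be found in the camera images.
- holder: Board holder, about 2 kg, loose on rubber feet: blue base 160 x 260 mm, top 16 mm up; two arms 12 mm thick at y = -108 and +108 mm, 101 mm tall, black knob outside the +y one (to y = +133 mm). Between the arms nothing fixed is higher than 38 mm. Origin: centre of the underside; y along the swivel axis from arm to arm, x across it, the robot on the -x side, z up.
- board: Green board, 100 mm (own x) by 160 mm (own y) by 3 mm, with grey end jaws. Origin: its centre, on the swivel axis, 85 mm above the bench, over the holder's origin; y stays parallel to the holder's y; z is normal to the board, out of the component side: up at the start, give or take 0.35 rad of slant; straight down when turned over. Components stand up to 17 mm off that side.
- edge_a (a point): Middle of the board's long edge at its own x = -50 mm, at half thickness, on the robot's side at the start. A strip 22 mm wide along this edge is bare on both faces and can be pushed. Axes as the board's. The board swivels about its y axis, full turns either way, clear of the base, no stops or detents.
- edge_b (a point): Middle of the opposite long edge, at the board's own x = +50 mm, at half thickness, on the side away from the robot at the start; bare strip as along the other. Friction in the swivel (about 0.12 N m, so 2 to 3 N at an edge) holds the board at whatever angle it is left. The board is light: meet it at under 0.1 m/s, faster is a knock.
- component_face: The board's component face with its black connectors, capacitors, heat sink and green terminal block; part of the board, up at the start. Origin and axes are the board's; the face lies 1.5 mm out along +z.
- solder_face: The board's solder face, with rows of flat silver joints up to 1.5 mm high and no components; part of the board, down at the start. Origin and axes are the board's; the face lies 1.5 mm out along -z.
- strip_a: Loose narrow green circuit board, 110 x 32 x 4 mm (long along its own x), with four black connectors up to 17 mm high, lying flat; origin at the centre of its underside. A bystander: leave it where it is.
- strip_b: Loose narrow green circuit board, 110 x 32 x 4 mm (long along its own x), with four black connectors up to 17 mm high, lying flat; origin at the centre of its underside. A bystander: leave it where it is.
- flux: Small amber flux bottle with red cap, 32 mm diameter, 70 mm tall, standing near the holder; origin at the centre of its underside. A bystander.
- spool: Solder spool standing on end near the holder, 51 mm diameter, 40 mm tall; origin at the centre of its underside. A bystander.
- tweezers: Steel tweezers lying flat on the robot's side of the holder, 126 x 14 x 8 mm, tips to their own +x; origin mid-length on the bench. A bystander.
- driver: Yellow-handled screwdriver lying on the bench, 170 mm long along its own x; origin on the bench under it. A bystander.
- imager: Teal handheld inspection camera lying screen up, body 75 x 95 x 54 mm with a black lens to its own -y; origin at the centre of its underside. A bystander.

How it is judged:
By the outcome, as a careful person would: the job done as asked, in the order asked, and still so for the second after the job is handed in, with the robot touching nothing.
It also fails if it takes over 54 s, if anything falls off the work surface, if the arm or the gripper's body presses on something with over 40 N, if the wrist force passes 120 N, or if a joint passes its speed limit or range.

## Working session

There is one attempt and no reset: what is moved stays moved. The work goes in short steps, Python scripts to look and compute and a tool call to move; the robot and the scene stay as the last step left them, time stands still between calls to the robot, and variables do not carry over. Pictures are saved under pics/ and viewed, at most 10 in all, crops included, and the job is handed in when it is done.

Besides the shell and the picture viewer there is one more tool, called after ">>>" by a JSON object that holds its "name" and its "arguments", one argument or row to a line. jog_arm: Moves the arm, as the interface text tells. Its arguments: {"type":"object","properties":{"moves":{"type":"array","items":{"type":"object","properties":{"fingers":{"type":"number"},"slide":{"type":"array","items":{"type":"number"}},"angular":{"type":"array","items":{"type":"number"}}}}},"squeeze":{"type":"number"}},"required":["moves"]}

```bash
mkdir -p pics; cat > h.py <<'E'
from workcell import *
import numpy as np, cv2
from scipy.spatial.transform import Rotation as R
def cam(n):
    p=read_camera(n); return p
def save(p,f): cv2.imwrite('pics/'+f,cv2.cvtColor(p['color'],cv2.COLOR_RGB2BGR))
def ray(p,uv):
    f=p['color'].shape[0]/2/np.tan(np.radians(p['fovy'])/2)
    T=np.array(p['world_from_camera']); d=np.array([(uv[0]-p['cx'])/f,(uv[1]-p['cy'])/f,1.])
    return T[:3,3],T[:3,:3]@d
def atz(p,uv,z):
    o,d=ray(p,uv); return o+d*(z-o[2])/d[2]
def proj(p,X):
    f=p['color'].shape[0]/2/np.tan(np.radians(p['fovy'])/2)
    T=np.array(p['world_from_camera']); c=T[:3,:3].T@(np.array(X)-T[:3,3]); return np.array([p['cx']+f*c[0]/c[2],p['cy']+f*c[1]/c[2]])
def tri(rs):
    A=np.zeros((3,3));b=np.zeros(3)
    for o,d in rs:
        d=d/np.linalg.norm(d);M=np.eye(3)-np.outer(d,d);A+=M;b+=M@o
    return np.linalg.solve(A,b)
E
python3 - <<'E'
from h import *
np.set_printoptions(precision=3,suppress=True)
s=get_state();print({k:np.round(v,3) for k,v in s.items()})
P={n:cam(n) for n in('side','top')}
for n,p in P.items():
    save(p,n+'0.png');print(n,p['fovy'],np.array(p['world_from_camera']))
for t in['holder','board','edge_a','edge_b','flux','spool','tweezers','driver','imager','strip_a']:
    r={n:tip_of(t,p)[:2] for n,p in P.items()}
    print(t,[(n,[(np.round(d['point']),round(d['p'],2), atz(P[n],d['point'],{'board':.085,'edge_a':.085,'edge_b':.085}.get(t,0))[:2]) for d in x]) for n,x in r.items()])
    if r['side'] and r['top']: print('  tri',tri([ray(P[n],r[n][0]['point']) for n in P]))
E
```

```text
{'clock': np.float64(0.0), 'joint_pos': array([ 1.085,  0.314,  0.045,  1.304, -0.   ,  1.431]), 'qvel': array([ 0.   ,  0.002, -0.001,  0.   , -0.001, -0.   ]), 'tau': array([  0.001, -48.062,  29.854,   0.02 ,  -0.   ,   0.   ]), 'tcp_pos': array([0.195, 0.541, 0.241]), 'orientation': array([-0.   ,  0.172,  0.985, -0.001]), 'wrist_force': array([ 0.619, -0.444,  0.053]), 'ft_torque': array([-0.036,  0.006, -0.005]), 'grip_force': np.float64(0.0), 'finger_gap': np.float64(0.086)}
side 55.8405523068599 [[ 0.845 -0.269  0.462  0.091]
 [-0.535 -0.411  0.738 -0.776]
 [-0.009 -0.871 -0.491  0.608]
 [ 0.     0.     0.     1.   ]]
top 43.289328949612056 [[-0.024 -0.98   0.196  0.306]
 [-1.     0.023 -0.008  0.01 ]
 [ 0.003 -0.197 -0.98   1.419]
 [ 0.     0.     0.     1.   ]]
holder [('side', [(array([313., 259.]), 0.69, array([0.577, 0.06 ]))]), ('top', [(array([295., 240.]), 0.83, array([0.588, 0.061]))])]
  tri [ 0.584  0.063 -0.003]
board [('side', [(array([323., 229.]), 0.9, array([0.599, 0.048]))]), ('top', [(array([295., 232.]), 0.69, array([0.592, 0.057])), (array([515., 279.]), 0
[... 981 characters left out ...]
([0.507, 0.146]))])]
  tri [0.499 0.149 0.004]
driver [('side', [(array([490., 382.]), 0.73, array([ 0.628, -0.452]))]), ('top', [(array([508., 221.]), 0.97, array([ 0.624, -0.454]))])]
  tri [ 0.624 -0.453  0.003]
imager [('side', [(array([432., 422.]), 0.79, array([ 0.486, -0.457])), (array([321., 228.]), 0.43, array([0.678, 0.188]))]), ('top', [(array([514., 274.]), 0.88, array([ 0.494, -0.456]))])]
  tri [ 0.492 -0.456 -0.005]
strip_a [('side', [(array([223., 216.]), 0.72, array([0.474, 0.414])), (array([219., 203.]), 0.69, array([0.498, 0.509]))]), ('top', [(array([150., 293.]), 0.82, array([0.47 , 0.404])), (array([109., 284.]), 0.76, array([0.494, 0.499]))])]
  tri [0.47  0.402 0.006]
```

```bash
python3 - <<'E'
import cv2,numpy as np
a=cv2.imread('pics/side0.png')[150:350,200:460];b=cv2.imread('pics/top0.png')[150:310,210:380]
a=cv2.resize(a,(650,500),interpolation=3)
b=cv2.resize(b,(638,600),interpolation=3)
cv2.imwrite('pics/s1.png',a);cv2.imwrite('pics/t1.png',b)
E
```

```text
(no output)
```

View pics/s1.png

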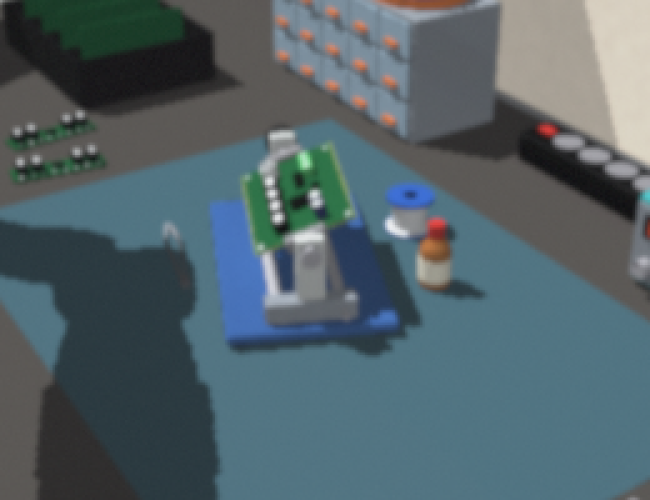

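View pics/t1.png

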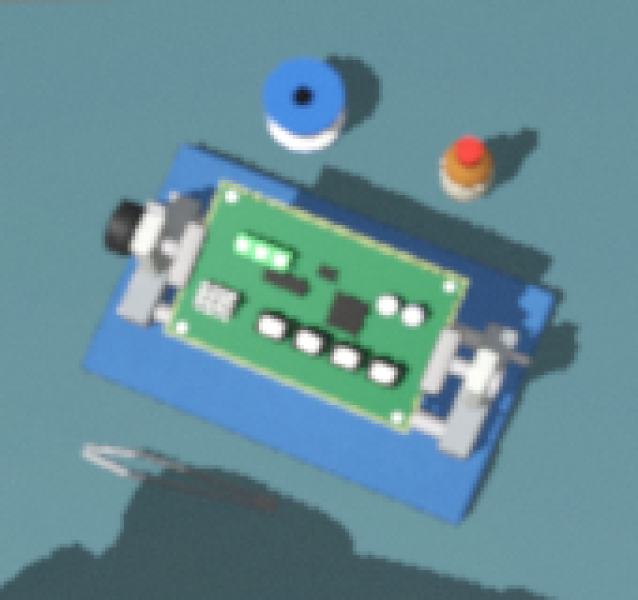

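Side view: the board slants with its far edge up. The arms run top-left to bottom-right in the top view, the flux and spool are behind the holder, and the tweezers are in front. I'll fit the pose from the board corners.

```bash
cat >> h.py <<'E'
from scipy.optimize import least_squares
C=np.array([[-.05,.08,0],[.05,.08,0],[.05,-.08,0],[-.05,-.08,0]])
def board(q): # x,y,yaw,tilt(about y)
    return R.from_euler('z',q[2])*R.from_euler('y',q[3]), np.array([q[0],q[1],.085])
def fit(obs,q0,fix=None):
    def r(q):
        if fix is not None: q=np.r_[fix,q]
        Rb,t=board(q); X=Rb.apply(C)+t
        return np.concatenate([(proj(p,X[i])-uv) for p,L in obs for i,uv in L])
    s=least_squares(r,q0); return s.x,s.fun
E
python3 - <<'E'
from h import *
import pickle
np.set_printoptions(precision=3,suppress=True)
P={n:cam(n) for n in('side','top')}
t=np.array([(165,333),(222,183),(467,283),(408,432)])/3.75+[210,150]
s=np.array([(243,178),(330,145),(355,213),(257,252)])/2.5+[200,150]
q,e=fit([(P['top'],list(enumerate(t))),(P['side'],list(enumerate(s)))],[.59,.06,-.4,-.2])
print(q,e)
print(get_state()['clock'])
E
```

```text
[ 0.591  0.059 -0.422 -0.346] [-0.129 -0.217  0.139 -0.951  0.452 -0.671 -0.186  0.362 -1.128 -0.592
 -0.164 -1.667  0.559  1.044 -0.817  1.459]
1.2
```

```bash
cat > g.py <<'E'
from h import *
import sys
H0=np.array([.591,.059,0]);YAW=-.422
RH=R.from_euler('z',YAW)
TIP=.011
def tcp(hx,hz,a,hy=0,corner=0):
    """tip point in holder frame; corner=+1: point is the +x corner, -1: -x corner, 0 centre"""
    ex=np.array([np.cos(a),0,np.sin(a)]); ez=np.array([np.sin(a),0,-np.cos(a)]); ey=np.array([0,1,0])
    p=np.array([hx,hy,hz])-corner*.011*ex-TIP*ez
    return RH.apply(p)+H0, RH*R.from_matrix(np.c_[-ex,ey,ez])
def rel(targets,cmd=None):
    s=get_state(); 
    p0,R0=cmd if cmd else (s['tcp_pos'],R.from_quat(np.r_[s['orientation'][1:],s['orientation'][0]]))
    for t in targets:
        p,Rt=tcp(*t) if not isinstance(t,dict) else tcp(**t)
        print('slide',np.round(R0.inv().apply(p-p0)*1000,1).tolist(),'ang',np.round((R0.inv()*Rt).as_rotvec(degrees=True),1).tolist())
def stat():
    s=get_state(); Rt=R.from_quat(np.r_[s['orientation'][1:],s['orientation'][0]])
    tip=RH.inv().apply(s['tcp_pos']+Rt.apply([0,0,TIP])-H0)
    z=RH.inv().apply(Rt.apply([0,0,1]))
    print('t',round(s['clock'],2),'tip(h) mm',np.round(tip*1000,1),'lean',round(np.arctan2(z[0],-z[2]),3),'F',np.round(RH.inv().apply(s['wrist_force']),1))
def phase1(t,s=-.040):
    a=max(.1,t-.25); return (s*np.cos(t)-.0015*np.sin(t), .085+s*np.sin(t)+.0015*np.cos(t), a,0,1)
def phase2(t,s=.046,a=-.15):
    if t<np.pi/2: return (.05*np.cos(t)+.0005,.085+.05*np.sin(t)-.010,a,0,-1)
    return (s*np.cos(t)+.0015*np.sin(t), .085+s*np.sin(t)-.0015*np.cos(t),a,0,-1)
E
python3 - <<'E'
from g import *
stat()
k=phase1(.35)
rel([(k[0],.20,.1,0,1)])
E
```

```text
t 1.2 tip(h) mm [-558.8  277.5  231.3] lean -0.0 F [-0.2  0.6  0.7]
slide [-486.0, -315.4, 32.4] ang [0.2, -5.7, 4.4]
```

>>> {"name": "jog_arm", "arguments": {
  "moves": [
    {"fingers":1,"slide":[-486,-315,20],"angular":[0.2,-5.7,4.4]},
    {"fingers":1,"slide":[-486,-315,20],"angular":[0.2,-5.7,4.4]},
    {"fingers":1,"slide":[-486,-315,20],"angular":[0.2,-5.7,4.4]},
    {"fingers":1,"slide":[-486,-315,20],"angular":[0.2,-5.7,4.4]},
    {"fingers":1,"slide":[-486,-315,20],"angular":[0.2,-5.7,4.4]},
    {"fingers":1,"slide":[-486,-315,20],"angular":[0.2,-5.7,4.4]},
    {"fingers":1,"slide":[-486,-315,20],"angular":[0.2,-5.7,4.4]},
    {"fingers":1,"slide":[-486,-315,20],"angular":[0.2,-5.7,4.4]},
    {"fingers":1,"slide":[-486,-315,20],"angular":[0.2,-5.7,4.4]},
    {"fingers":1,"slide":[-486,-315,20],"angular":[0.2,-5.7,4.4]}
  ]
}}

```text
clock: 2.03
tcp_pos: [0.4478, 0.2077, 0.2282]
orientation: [0.049, 0.209, 0.977, -0.01]
wrist_force: [0.3, 0.9, 0.4]
finger_gap: 0.0001
grip_force: 0.0
```

```bash
python3 - <<'E'
from g import *
stat()
k=phase1(.35)
rel([(k[0],.20,.1,0,1),(k[0],.10,.1,0,1)])
E
```

```text
t 2.03 tip(h) mm [-190.5   77.   217.3] lean 0.1 F [-0.1  0.9  0.4]
slide [-138.9, -76.9, 32.4] ang [0.1, 0.0, -0.0]
slide [-128.9, -77.0, 131.9] ang [0.1, 0.0, -0.0]
```

>>> {"name": "jog_arm", "arguments": {
  "moves": [
    {"slide":[-139,-77,32]},
    {"slide":[-139,-77,32]},
    {"slide":[-139,-77,32]},
    {"slide":[-139,-77,32]},
    {"slide":[-139,-77,32]},
    {"slide":[-129,-77,132]},
    {"slide":[-129,-77,132]},
    {"slide":[-129,-77,132]},
    {"slide":[-129,-77,132]}
  ]
}}

```text
schema error: expected keys fingers, slide, angular
```

```bash
python3 - <<'E'
from g import *
stat()
k=phase1(.35)
rel([(k[0],.085,.1,0,1)]+[phase1(t) for t in(.35,.45,.55,.65,.75,.85,.95,1.05)])
for n in('side','top'):
    p=cam(n);save(p,n+'2.png')
a=cv2.imread('pics/side2.png')[150:330,210:430];b=cv2.imread('pics/top2.png')[150:310,210:380]
cv2.imwrite('pics/c2.png',np.hstack([cv2.resize(a,(440,400)),cv2.resize(b,(360,400))]))
E
```

```text
t 2.03 tip(h) mm [-190.5   77.   217.3] lean 0.1 F [-0.1  0.9  0.4]
slide [-127.4, -77.0, 146.8] ang [0.1, 0.0, -0.0]
slide [-126.2, -77.1, 159.0] ang [0.1, 0.0, -0.0]
slide [-126.2, -77.1, 164.0] ang [0.1, -5.7, -0.0]
slide [-126.7, -77.1, 169.0] ang [0.1, -11.5, -0.0]
slide [-127.7, -77.1, 174.0] ang [0.1, -17.2, -0.0]
slide [-129.2, -77.1, 178.8] ang [0.1, -22.9, -0.0]
slide [-131.1, -77.1, 183.4] ang [0.1, -28.6, -0.1]
slide [-133.5, -77.1, 187.8] ang [0.0, -34.4, -0.1]
slide [-136.3, -77.1, 191.9] ang [0.0, -40.1, -0.1]
```

View pics/c2.png

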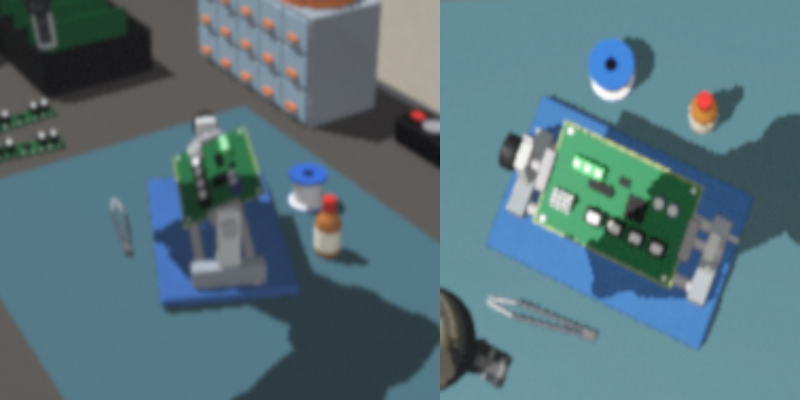

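The move was refused because it left out some keys. The picture shows the arm still at lower left and the board undisturbed.

>>> {"name": "jog_arm", "arguments": {
  "moves": [
    {"fingers":1,"slide":[-139,-77,32],"angular":[0,0,0]},
    {"fingers":1,"slide":[-139,-77,32],"angular":[0,0,0]},
    {"fingers":1,"slide":[-139,-77,32],"angular":[0,0,0]},
    {"fingers":1,"slide":[-139,-77,32],"angular":[0,0,0]},
    {"fingers":1,"slide":[-139,-77,32],"angular":[0,0,0]},
    {"fingers":1,"slide":[-129,-77,132],"angular":[0,0,0]},
    {"fingers":1,"slide":[-129,-77,132],"angular":[0,0,0]},
    {"fingers":1,"slide":[-129,-77,132],"angular":[0,0,0]},
    {"fingers":1,"slide":[-129,-77,132],"angular":[0,0,0]}
  ]
}}

```text
clock: 2.88
tcp_pos: [0.5399, 0.0821, 0.1044]
orientation: [0.044, 0.209, 0.977, -0.011]
wrist_force: [-0.3, 0.4, 0.2]
finger_gap: -0.0
grip_force: 0.0
```

```bash
python3 - <<'E'
from g import *
stat()
k=phase1(.35)
rel([(k[0],.085,.1,0,1)]+[phase1(t) for t in(.35,.45,.55,.65,.75,.85,.95,1.05)])
for n in('side','top'):
    p=cam(n);save(p,n+'3.png')
a=cv2.imread('pics/side3.png')[150:330,210:430];b=cv2.imread('pics/top3.png')[150:310,210:380]
cv2.imwrite('pics/c3.png',np.hstack([cv2.resize(a,(440,400)),cv2.resize(b,(360,400))]))
E
```

```text
t 2.88 tip(h) mm [-55.1   0.   93.4] lean 0.09 F [-0.4  0.3  0.2]
slide [-5.1, -0.0, 10.1] ang [-0.2, -0.5, 0.0]
slide [-4.0, -0.0, 22.3] ang [-0.2, -0.5, 0.0]
slide [-4.0, 0.0, 27.3] ang [-0.2, -6.3, 0.0]
slide [-4.6, 0.0, 32.3] ang [-0.2, -12.0, 0.0]
slide [-5.6, 0.0, 37.2] ang [-0.2, -17.7, 0.0]
slide [-7.1, 0.1, 42.0] ang [-0.2, -23.5, 0.1]
slide [-9.1, 0.1, 46.6] ang [-0.2, -29.2, 0.1]
slide [-11.6, 0.1, 51.0] ang [-0.2, -34.9, 0.1]
slide [-14.4, 0.1, 55.1] ang [-0.2, -40.7, 0.1]
```

View pics/c3.png

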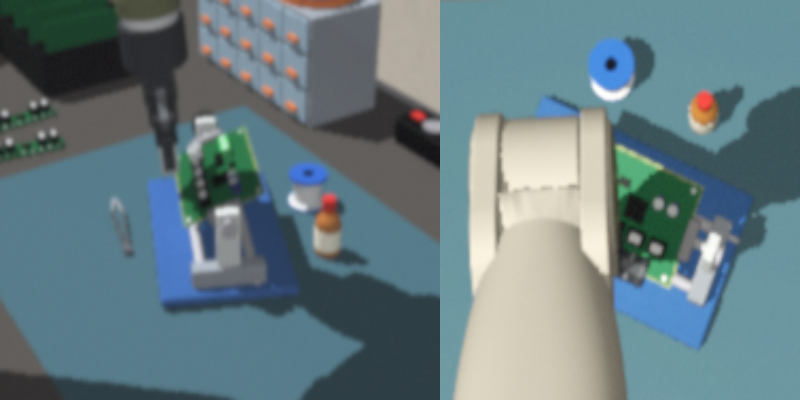

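The fingertip hangs just beside and above edge_a, with its tip at about (167,165) in the side crop. I'll descend and push slowly.

>>> {"name": "jog_arm", "arguments": {
  "moves": [
    {"fingers":1,"slide":[-4,0,6],"angular":[0,0,0]},
    {"fingers":1,"slide":[-4,0,11],"angular":[0,0,0]},
    {"fingers":1,"slide":[-4,0,15],"angular":[0,0,0]},
    {"fingers":1,"slide":[-4,0,19],"angular":[0,0,0]},
    {"fingers":1,"slide":[-4,0,22],"angular":[0,-0.5,0]},
    {"fingers":1,"slide":[-4,0,25],"angular":[0,-3,0]},
    {"fingers":1,"slide":[-4,0,27.5],"angular":[0,-6,0]}
  ]
}}

```text
clock: 3.57
tcp_pos: [0.5518, 0.0781, 0.0827]
orientation: [0.101, 0.209, 0.972, -0.021]
wrist_force: [-0.1, -0.1, 4.2]
finger_gap: 0.0001
grip_force: 1.7
```

```bash
python3 - <<'E'
from g import *
stat()
rel([phase1(t) for t in(.45,.55,.65,.75,.85,.95,1.05)])
E
```

```text
t 3.57 tip(h) mm [-41.3   1.3  71.9] lean 0.208 F [-0.1 -0.2  4.2]
slide [7.0, -1.3, 3.7] ang [0.0, 0.4, -0.1]
slide [7.0, -1.3, 8.8] ang [0.0, -5.3, -0.1]
slide [6.6, -1.3, 13.8] ang [0.0, -11.0, -0.1]
slide [5.6, -1.3, 18.7] ang [0.0, -16.8, -0.1]
slide [4.2, -1.3, 23.5] ang [0.0, -22.5, -0.1]
slide [2.3, -1.3, 28.1] ang [0.0, -28.2, -0.1]
slide [-0.1, -1.3, 32.6] ang [-0.0, -33.9, -0.1]
```

>>> {"name": "jog_arm", "arguments": {
  "moves": [
    {"fingers":1,"slide":[0,0,-6],"angular":[0,0,0]},
    {"fingers":1,"slide":[8,-1,-6],"angular":[0,0,0]},
    {"fingers":1,"slide":[8,-1,-6],"angular":[0,0,0]},
    {"fingers":1,"slide":[8,-1,-6],"angular":[0,0,0]}
  ]
}}

```text
clock: 3.9
tcp_pos: [0.5419, 0.0814, 0.0871]
orientation: [0.1, 0.209, 0.973, -0.021]
wrist_force: [-0.2, -0.7, 0.4]
finger_gap: 0.0001
grip_force: 0.0
```

```bash
python3 - <<'E'
from g import *
stat()
rel([phase1(t) for t in(.45,.55,.65,.75,.85,.95,1.05)])
E
```

```text
t 3.9 tip(h) mm [-51.8   0.3  76.4] lean 0.204 F [ 0.1 -0.7  0.4]
slide [-2.3, -0.3, 10.3] ang [0.0, 0.2, -0.0]
slide [-2.3, -0.3, 15.3] ang [0.0, -5.5, -0.0]
slide [-2.8, -0.3, 20.3] ang [0.0, -11.2, -0.0]
slide [-3.8, -0.4, 25.2] ang [0.0, -17.0, -0.0]
slide [-5.2, -0.4, 30.0] ang [0.0, -22.7, -0.0]
slide [-7.1, -0.4, 34.6] ang [0.0, -28.4, -0.0]
slide [-9.5, -0.4, 39.0] ang [0.0, -34.1, -0.0]
```

>>> {"name": "jog_arm", "arguments": {
  "moves": [
    {"fingers":1,"slide":[-1,0,4],"angular":[0,0,0]},
    {"fingers":1,"slide":[-2,0,7],"angular":[0,0,0]},
    {"fingers":1,"slide":[-2,0,10],"angular":[0,0,0]},
    {"fingers":1,"slide":[-2,0,13],"angular":[0,-3,0]},
    {"fingers":1,"slide":[-2,0,15.5],"angular":[0,-6,0]},
    {"fingers":1,"slide":[-2.5,0,18],"angular":[0,-9,0]},
    {"fingers":1,"slide":[-3,0,20.5],"angular":[0,-11,0]},
    {"fingers":1,"slide":[-3,0,20.5],"angular":[0,-11,0]}
  ]
}}

```text
clock: 4.57
tcp_pos: [0.5469, 0.0786, 0.066]
orientation: [0.192, 0.205, 0.959, -0.041]
wrist_force: [0.2, 0.5, -0.3]
finger_gap: 0.0004
grip_force: 0.0
```

```bash
python3 - <<'E'
from g import *
stat()
rel([phase1(t) for t in(.65,.75,.85,.95,1.05)])
E
```

```text
t 4.57 tip(h) mm [-44.1  -0.2  55.9] lean 0.396 F [-0.   0.5 -0.3]
slide [-1.7, 0.2, -1.2] ang [-0.0, -0.3, 0.0]
slide [-1.8, 0.2, 3.8] ang [-0.0, -6.0, 0.0]
slide [-2.3, 0.2, 8.8] ang [-0.0, -11.7, 0.0]
slide [-3.3, 0.2, 13.7] ang [-0.0, -17.4, 0.0]
slide [-4.8, 0.2, 18.5] ang [-0.0, -23.2, 0.0]
```

```bash
python3 - <<'E'
from g import *
p=cam('side');save(p,'s4.png');a=p['color'][165:275,250:370,::-1]
a=cv2.resize(a,(650,596),interpolation=2)
p['q']=1
for t in np.arange(.3,1.2,.1): print(round(t,1),[np.round((proj(p,R.from_euler('z',YAW:=-.422).apply(R.from_euler('y',-t).apply(c))+[.591,.059,.085])-[250,165])*5.417).astype(int).tolist() for c in C])
cv2.imwrite('pics/c4.png',a)
E
```

```text
0.3 [[247, 298], [444, 228], [503, 391], [279, 469]]
0.4 [[251, 306], [441, 219], [499, 381], [284, 478]]
0.5 [[256, 314], [436, 211], [494, 372], [289, 487]]
0.6 [[262, 321], [431, 203], [488, 364], [296, 495]]
0.7 [[269, 328], [424, 196], [481, 356], [303, 502]]
0.8 [[276, 334], [417, 190], [473, 349], [311, 509]]
0.9 [[284, 340], [409, 184], [464, 343], [320, 514]]
1.0 [[292, 345], [401, 179], [454, 337], [330, 519]]
1.1 [[301, 348], [392, 175], [444, 333], [340, 523]]
```

View pics/c4.png

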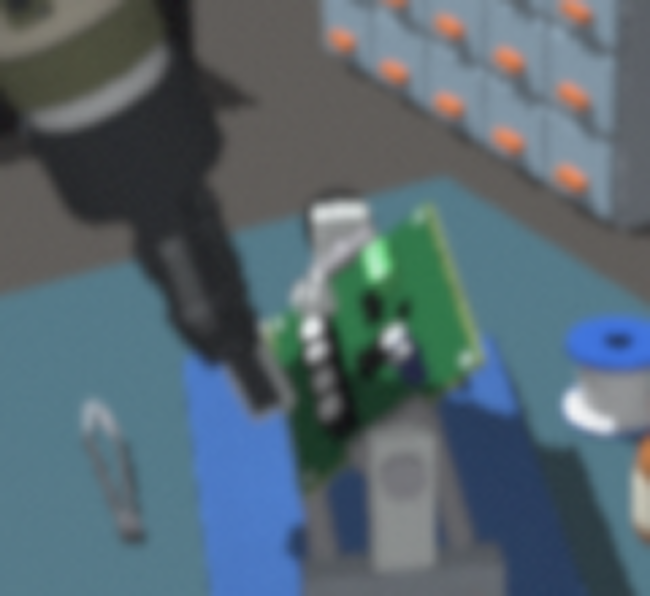

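The corners at about (268,325) and (432,205) give a tilt of about 0.6 rad, so the push is working as planned. I'll continue along the arc.

>>> {"name": "jog_arm", "arguments": {
  "moves": [
    {"fingers":1,"slide":[-2.5,0,1.5],"angular":[0,-3,0]},
    {"fingers":1,"slide":[-2.5,0,4],"angular":[0,-6,0]},
    {"fingers":1,"slide":[-3,0,6.5],"angular":[0,-9,0]},
    {"fingers":1,"slide":[-3,0,9],"angular":[0,-12,0]},
    {"fingers":1,"slide":[-3.5,0,11.5],"angular":[0,-15,0]},
    {"fingers":1,"slide":[-4.5,0,14],"angular":[0,-17.5,0]},
    {"fingers":1,"slide":[-5,0,16.5],"angular":[0,-20,0]},
    {"fingers":1,"slide":[-6,0,19],"angular":[0,-23,0]},
    {"fingers":1,"slide":[-6,0,19],"angular":[0,-23,0]}
  ]
}}

```text
clock: 5.37
tcp_pos: [0.5585, 0.073, 0.0496]
orientation: [0.378, 0.193, 0.902, -0.082]
wrist_force: [-1.3, -0.3, -0.3]
finger_gap: -0.0001
grip_force: 0.0
```

```bash
python3 - <<'E'
from g import *
stat()
p=cam('side');save(p,'s5.png');a=p['color'][165:275,250:370,::-1]
cv2.imwrite('pics/c5.png',cv2.resize(a,(650,596),interpolation=2))
for t in(.9,1.0,1.1):
  print(t,[np.round((proj(p,RH.apply(R.from_euler('y',-t).apply(c))+H0+[0,0,.085])-[250,165])*5.417).astype(int).tolist() for c in C])
# retreat, over, behind
rel([(-.085,.12,.5,0,0),(-.06,.20,0,0,0),(.09,.20,-.15,0,0)])
E
```

```text
t 5.37 tip(h) mm [-27.6  -0.6  41.9] lean 0.795 F [-1.1 -0.8 -0.3]
0.9 [[284, 340], [409, 184], [464, 343], [320, 514]]
1.0 [[292, 345], [401, 179], [454, 337], [330, 519]]
1.1 [[301, 348], [392, 175], [444, 333], [340, 523]]
slide [-18.2, 0.2, -95.3] ang [-0.1, 16.8, 0.1]
slide [-97.4, 0.1, -130.8] ang [-0.1, 45.4, 0.0]
slide [-203.8, 0.1, -22.7] ang [-0.1, 54.0, 0.0]
```

View pics/c5.png

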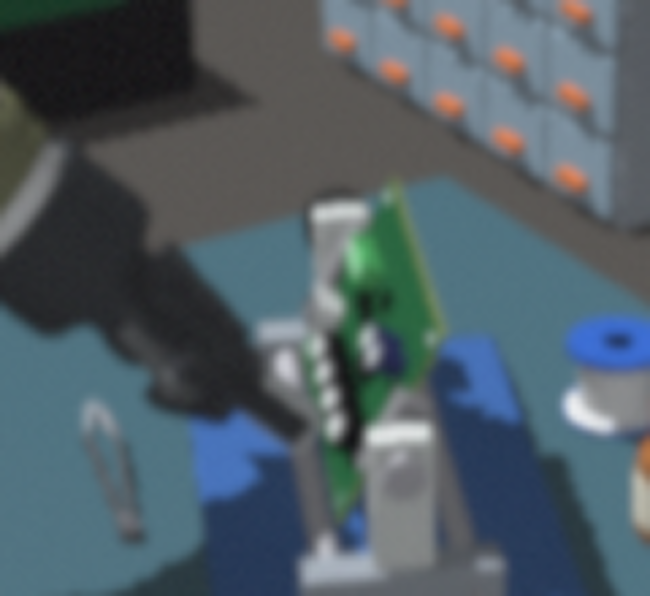

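The tilt is now about 1.05 rad, with the far edge on top. I'll retreat, go over the board and come down behind it.

>>> {"name": "jog_arm", "arguments": {
  "moves": [
    {"fingers":1,"slide":[2,0,-25],"angular":[0,0,0]},
    {"fingers":1,"slide":[-5,0,-60],"angular":[0,7,0]},
    {"fingers":1,"slide":[-18,0,-95],"angular":[0,14,0]},
    {"fingers":1,"slide":[-50,0,-115],"angular":[0,21,0]},
    {"fingers":1,"slide":[-75,0,-125],"angular":[0,28,0]},
    {"fingers":1,"slide":[-97,0,-131],"angular":[0,35,0]},
    {"fingers":1,"slide":[-97,0,-131],"angular":[0,42,0]},
    {"fingers":1,"slide":[-97,0,-131],"angular":[0,49,0]},
    {"fingers":1,"slide":[-97,0,-131],"angular":[0,54,0]},
    {"fingers":1,"slide":[-97,0,-131],"angular":[0,54,0]}
  ]
}}

```text
clock: 6.25
tcp_pos: [0.5376, 0.0836, 0.2183]
orientation: [-0.015, 0.21, 0.978, 0.005]
wrist_force: [0.2, 0.1, -0.9]
finger_gap: 0.0001
grip_force: 0.0
```

```bash
python3 - <<'E'
from g import *
stat()
rel([(.09,.20,-.15),(.075,.13,-.15)])
E
```

```text
t 6.25 tip(h) mm [-59.2   0.6 207.3] lean -0.031 F [ 0.1  0.2 -0.9]
slide [-150.6, -0.4, 2.7] ang [0.2, 6.8, -0.1]
slide [-137.8, -0.7, 73.1] ang [0.2, 6.8, -0.1]
```

>>> {"name": "jog_arm", "arguments": {
  "moves": [
    {"fingers":1,"slide":[-148,0,-12],"angular":[0,0,0]},
    {"fingers":1,"slide":[-148,0,-12],"angular":[0,0,0]},
    {"fingers":1,"slide":[-148,0,-12],"angular":[0,0,0]},
    {"fingers":1,"slide":[-148,0,-12],"angular":[0,0,0]},
    {"fingers":1,"slide":[-148,0,-12],"angular":[0,0,0]},
    {"fingers":1,"slide":[-146,0,25],"angular":[0,0,0]},
    {"fingers":1,"slide":[-144,0,56],"angular":[0,0,0]},
    {"fingers":1,"slide":[-144,0,56],"angular":[0,0,0]},
    {"fingers":1,"slide":[-144,0,56],"angular":[0,0,0]}
  ]
}}

```text
clock: 7.0
tcp_pos: [0.6638, 0.0257, 0.1519]
orientation: [-0.018, 0.21, 0.978, 0.003]
wrist_force: [0.9, 0.1, 1.0]
finger_gap: 0.0
grip_force: 0.0
```

```bash
python3 - <<'E'
from g import *
stat()
rel([(.06,.115,-.15)]+[phase2(t) for t in(1.05,1.2,1.35,1.5,1.65,1.8,1.95,2.1)])
E
```

```text
t 7.0 tip(h) mm [ 79.6  -0.6 140.9] lean -0.036 F [0.8 0.4 1. ]
slide [17.4, 0.6, 26.7] ang [-0.1, 6.5, -0.0]
slide [41.2, 0.6, 25.8] ang [-0.1, 6.5, -0.0]
slide [48.1, 0.6, 22.8] ang [-0.1, 6.5, -0.0]
slide [55.3, 0.6, 20.9] ang [-0.1, 6.5, -0.0]
slide [62.8, 0.6, 20.1] ang [-0.1, 6.5, -0.0]
slide [69.2, 0.6, 14.2] ang [-0.1, 6.5, -0.0]
slide [76.0, 0.6, 15.3] ang [-0.1, 6.5, -0.0]
slide [82.6, 0.6, 17.4] ang [-0.1, 6.5, -0.0]
slide [88.8, 0.6, 20.4] ang [-0.1, 6.5, -0.0]
```

>>> {"name": "jog_arm", "arguments": {
  "moves": [
    {"fingers":1,"slide":[5,0,15],"angular":[0,6.5,0]},
    {"fingers":1,"slide":[17,0,27],"angular":[0,6.5,0]},
    {"fingers":1,"slide":[25,0,26],"angular":[0,6.5,0]},
    {"fingers":1,"slide":[31,0,26],"angular":[0,6.5,0]},
    {"fingers":1,"slide":[35,0,26],"angular":[0,6.5,0]},
    {"fingers":1,"slide":[39,0,25],"angular":[0,6.5,0]},
    {"fingers":1,"slide":[43,0,24],"angular":[0,6.5,0]},
    {"fingers":1,"slide":[47,0,23],"angular":[0,6.5,0]},
    {"fingers":1,"slide":[51,0,22],"angular":[0,6.5,0]},
    {"fingers":1,"slide":[55,0,21],"angular":[0,6.5,0]}
  ]
}}

```text
clock: 7.83
tcp_pos: [0.6174, 0.0477, 0.1358]
orientation: [-0.067, 0.209, 0.976, 0.015]
wrist_force: [5.0, -2.7, 6.7]
finger_gap: -0.0001
grip_force: 4.2
```

```bash
python3 - <<'E'
from g import *
stat()
rel([phase2(t) for t in(1.35,1.5,1.65,1.8,1.95,2.1,2.25,2.4,2.55)])
E
```

```text
t 7.83 tip(h) mm [ 27.2   0.6 124.9] lean -0.137 F [ 5.7 -0.4  6.7]
slide [4.3, -0.6, 3.4] ang [0.1, 0.8, 0.0]
slide [11.8, -0.6, 3.3] ang [0.1, 0.8, 0.0]
slide [18.8, -0.6, -1.9] ang [0.1, 0.8, 0.0]
slide [25.5, -0.6, -0.1] ang [0.1, 0.8, 0.0]
slide [31.8, -0.6, 2.6] ang [0.1, 0.8, 0.0]
slide [37.6, -0.6, 6.3] ang [0.1, 0.8, 0.0]
slide [42.9, -0.6, 10.8] ang [0.1, 0.8, 0.0]
slide [47.4, -0.6, 16.0] ang [0.1, 0.8, 0.0]
slide [51.1, -0.6, 21.8] ang [0.1, 0.8, 0.0]
```

```bash
python3 - <<'E'
from g import *
p=cam('side');save(p,'s6.png');a=p['color'][165:275,250:370,::-1]
cv2.imwrite('pics/c6.png',cv2.resize(a,(650,596),interpolation=2))
for t in(1.0,1.1,1.2,1.3,1.4):
  print(t,[np.round((proj(p,RH.apply(R.from_euler('y',-t).apply(c))+H0+[0,0,.085])-[250,165])*5.417).astype(int).tolist() for c in C])
stat()
E
```

```text
1.0 [[292, 345], [401, 179], [454, 337], [330, 519]]
1.1 [[301, 348], [392, 175], [444, 333], [340, 523]]
1.2 [[311, 351], [382, 171], [433, 329], [351, 526]]
1.3 [[321, 353], [372, 169], [422, 327], [362, 529]]
1.4 [[331, 355], [362, 167], [410, 325], [373, 530]]
t 7.88 tip(h) mm [ 26.6   0.6 125.2] lean -0.137 F [ 3.4 -0.5  6. ]
```

View pics/c6.png

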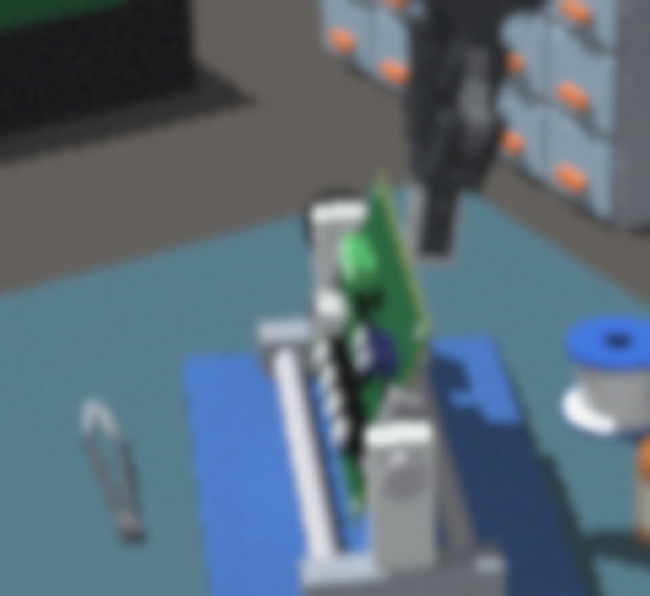

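The finger's side bears on the edge at about (415,230) and the tilt is about 1.25 rad. I'll push on over the top.

>>> {"name": "jog_arm", "arguments": {
  "moves": [
    {"fingers":1,"slide":[3,0,-2],"angular":[0,0,0]},
    {"fingers":1,"slide":[7,0,-3],"angular":[0,0,0]},
    {"fingers":1,"slide":[11,0,-3.5],"angular":[0,0,0]},
    {"fingers":1,"slide":[15,0,-4],"angular":[0,0,0]},
    {"fingers":1,"slide":[19,0,-3],"angular":[0,0,0]},
    {"fingers":1,"slide":[23,0,-2],"angular":[0,0,0]},
    {"fingers":1,"slide":[26.5,0,0],"angular":[0,0,0]},
    {"fingers":1,"slide":[30,0,2],"angular":[0,0,0]},
    {"fingers":1,"slide":[33,0,3.5],"angular":[0,0,0]}
  ]
}}

```text
clock: 8.63
tcp_pos: [0.5843, 0.0621, 0.1341]
orientation: [-0.071, 0.209, 0.975, 0.015]
wrist_force: [2.4, -0.4, 1.2]
finger_gap: 0.0002
grip_force: 1.4
```

```bash
python3 - <<'E'
from g import *
stat()
rel([phase2(t) for t in(1.95,2.1,2.25,2.4,2.55,2.7,2.85,3,3.14)])
E
```

```text
t 8.63 tip(h) mm [-9.000e+00  1.000e-01  1.232e+02] lean -0.144 F [2.3 0.6 1.2]
slide [-3.7, -0.1, -4.0] ang [-0.0, 0.3, 0.0]
slide [2.1, -0.1, -0.3] ang [-0.0, 0.3, 0.0]
slide [7.3, -0.1, 4.2] ang [-0.0, 0.3, 0.0]
slide [11.8, -0.1, 9.5] ang [-0.0, 0.3, 0.0]
slide [15.4, -0.1, 15.4] ang [-0.0, 0.3, 0.0]
slide [18.1, -0.1, 21.7] ang [-0.0, 0.3, 0.0]
slide [19.9, -0.1, 28.4] ang [-0.0, 0.3, 0.0]
slide [20.6, -0.1, 35.2] ang [-0.0, 0.3, 0.0]
slide [20.3, -0.1, 41.7] ang [-0.0, 0.3, 0.0]
```

>>> {"name": "jog_arm", "arguments": {
  "moves": [
    {"fingers":1,"slide":[3.5,0,0],"angular":[0,0,0]},
    {"fingers":1,"slide":[6,0,3],"angular":[0,0,0]},
    {"fingers":1,"slide":[8.5,0,6],"angular":[0,0,0]},
    {"fingers":1,"slide":[11,0,9],"angular":[0,0,0]},
    {"fingers":1,"slide":[13.5,0,12],"angular":[0,0,0]},
    {"fingers":1,"slide":[15.5,0,15.5],"angular":[0,0,0]},
    {"fingers":1,"slide":[17,0,19],"angular":[0,0,0]},
    {"fingers":1,"slide":[18,0,22],"angular":[0,0,0]},
    {"fingers":1,"slide":[19,0,25],"angular":[0,0,0]},
    {"fingers":1,"slide":[19,0,25],"angular":[0,0,0]}
  ]
}}

```text
clock: 9.47
tcp_pos: [0.5638, 0.0712, 0.1116]
orientation: [-0.071, 0.209, 0.975, 0.015]
wrist_force: [0.1, -0.0, -0.4]
finger_gap: 0.0002
grip_force: 0.0
```

```bash
python3 - <<'E'
from g import *
stat()
rel([phase2(t) for t in(2.7,2.85,3,3.14)])
p=cam('side');save(p,'s7.png');a=p['color'][165:275,250:370,::-1]
cv2.imwrite('pics/c7.png',cv2.resize(a,(650,596),interpolation=2))
for t in(2.5,2.6,2.7,2.8,2.9,3,3.14):
  print(t,[np.round((proj(p,RH.apply(R.from_euler('y',-t).apply(c))+H0+[0,0,.085])-[250,165])*5.417).astype(int).tolist() for c in C])
E
```

```text
t 9.47 tip(h) mm [-31.4   0.  100.7] lean -0.145 F [ 0.1  0.  -0.4]
slide [-0.8, -0.0, -3.8] ang [-0.0, 0.3, 0.0]
slide [0.9, -0.0, 2.9] ang [-0.0, 0.3, 0.0]
slide [1.6, -0.0, 9.7] ang [-0.0, 0.3, 0.0]
slide [1.4, -0.0, 16.1] ang [-0.0, 0.3, 0.0]
2.5 [[429, 312], [260, 212], [294, 375], [484, 482]]
2.6 [[435, 304], [254, 220], [288, 384], [491, 474]]
2.7 [[439, 296], [250, 229], [283, 394], [496, 464]]
2.8 [[443, 287], [246, 238], [278, 404], [501, 455]]
2.9 [[446, 278], [243, 248], [275, 414], [504, 445]]
3 [[448, 269], [242, 257], [273, 425], [506, 435]]
3.14 [[449, 256], [241, 270], [273, 439], [508, 421]]
```

View pics/c7.png

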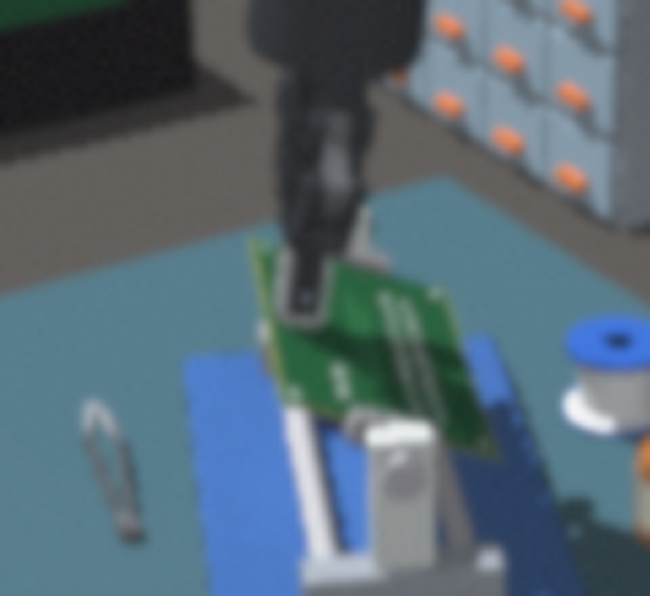

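Solder side is up at about 2.78 rad, with corners (252,240), (285,402), (440,287) and (495,452). Now the last slow push.

>>> {"name": "jog_arm", "arguments": {
  "moves": [
    {"fingers":1,"slide":[0.5,0,2],"angular":[0,0,0]},
    {"fingers":1,"slide":[1,0,4],"angular":[0,0,0]},
    {"fingers":1,"slide":[1,0,6],"angular":[0,0,0]},
    {"fingers":1,"slide":[1.5,0,8],"angular":[0,0,0]},
    {"fingers":1,"slide":[1.5,0,10],"angular":[0,0,0]},
    {"fingers":1,"slide":[1.5,0,12],"angular":[0,0,0]},
    {"fingers":1,"slide":[1.5,0,13.5],"angular":[0,0,0]},
    {"fingers":1,"slide":[1.5,0,15],"angular":[0,0,0]},
    {"fingers":1,"slide":[1.5,0,15],"angular":[0,0,0]},
    {"fingers":1,"slide":[1.5,0,15],"angular":[0,0,0]}
  ]
}}

```text
clock: 10.35
tcp_pos: [0.5613, 0.0725, 0.0976]
orientation: [-0.07, 0.209, 0.975, 0.015]
wrist_force: [-0.7, -0.4, 2.5]
finger_gap: 0.0001
grip_force: 1.3
```

```bash
python3 - <<'E'
from g import *
stat()
rel([phase2(t) for t in(3.1,3.14,3.18)])
E
```

```text
t 10.35 tip(h) mm [-34.2   0.1  86.8] lean -0.144 F [-0.5 -0.7  2.5]
slide [0.8, -0.1, 0.1] ang [-0.0, 0.4, 0.0]
slide [0.6, -0.1, 1.9] ang [-0.0, 0.4, 0.0]
slide [0.4, -0.1, 3.8] ang [-0.0, 0.4, 0.0]
```

>>> {"name": "jog_arm", "arguments": {
  "moves": [
    {"fingers":1,"slide":[0.5,0,1],"angular":[0,0,0]},
    {"fingers":1,"slide":[0.5,0,1.7],"angular":[0,0,0]},
    {"fingers":1,"slide":[0.5,0,1.7],"angular":[0,0,0]},
    {"fingers":1,"slide":[0.5,0,-5],"angular":[0,0,0]},
    {"fingers":1,"slide":[0,0,-30],"angular":[0,0,0]},
    {"fingers":1,"slide":[10,20,-65],"angular":[0,0,0]},
    {"fingers":1,"slide":[35,45,-85],"angular":[0,0,0]},
    {"fingers":1,"slide":[65,70,-85],"angular":[0,0,0]},
    {"fingers":1,"slide":[95,90,-85],"angular":[0,0,0]},
    {"fingers":1,"slide":[125,110,-85],"angular":[0,0,0]}
  ]
}}

```text
clock: 11.18
tcp_pos: [0.504, 0.2199, 0.2004]
orientation: [-0.07, 0.209, 0.975, 0.015]
wrist_force: [0.9, 0.4, -0.0]
finger_gap: -0.0002
grip_force: 0.0
```

```bash
python3 - <<'E'
from g import *
stat()
for n,c in(('side',(165,275,250,370)),('top',(170,280,235,355))):
    p=cam(n);save(p,n+'8.png');cv2.imwrite('pics/%s8c.png'%n,cv2.resize(p['color'][c[0]:c[1],c[2]:c[3],::-1],(650,596),interpolation=2))
    for t in(3.04,3.14,3.24):
      print(t,[np.round((proj(p,RH.apply(R.from_euler('y',-t).apply(k))+H0+[0,0,.085])-[c[2],c[0]])*5.417).astype(int).tolist() for k in C])
E
```

```text
t 11.18 tip(h) mm [-146.9  111.2  189.5] lean -0.144 F [ 0.7  0.8 -0. ]
3.04 [[449, 265], [242, 261], [273, 429], [507, 431]]
3.14 [[449, 256], [241, 270], [273, 439], [508, 421]]
3.24 [[449, 246], [242, 280], [274, 449], [507, 410]]
3.04 [[193, 160], [94, 368], [451, 516], [543, 303]]
3.14 [[192, 156], [95, 371], [451, 518], [544, 300]]
3.24 [[191, 153], [97, 372], [451, 520], [544, 298]]
```

View pics/side8c.png

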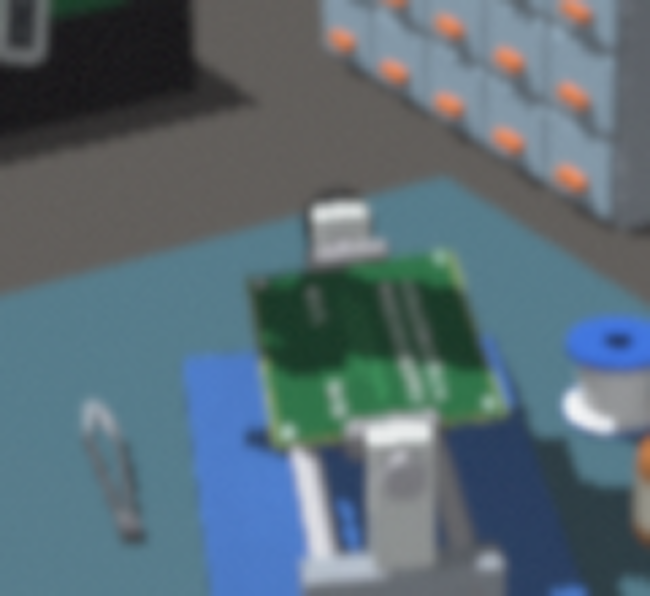

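The board is near level, perhaps overshot by a few hundredths. The corners are (250,278), (457,253), (507,410) and (275,443). I'll refine this with a silhouette fit.

```bash
cat > sil.py <<'E'
from g import *
from scipy.optimize import minimize
B=np.array([[x,y,z] for x in(-.05,.05) for y in(-.08,.08) for z in(-.0015,.0015)])
def measure(files=None):
    M=[];K=4
    for n,c in(('side',(165,275,250,370)),('top',(170,280,235,355))):
        p=cam(n); im=p['color'].astype(float)
        im=cv2.resize(im[c[0]:c[1],c[2]:c[3]],None,fx=K,fy=K,interpolation=cv2.INTER_CUBIC)
        m=((im[...,1]>1.3*im[...,0])&(im[...,1]>1.15*im[...,2])).astype(np.uint8)
        m=cv2.morphologyEx(m,cv2.MORPH_CLOSE,np.ones((25,25)))
        l,L,st,_=cv2.connectedComponentsWithStats(m); m=(L==1+np.argmax(st[1:,4])).astype(np.uint8)
        M.append((p,c,m))
    def cost(q):
        e=0
        for i,(p,c,m) in enumerate(M):
            Rb,t=board([H0[0],H0[1],q[5],-q[0]])
            uv=np.array([proj(p,x) for x in Rb.apply(B)+t])+q[1+2*i:3+2*i]*1
            uv=((uv-[c[2],c[0]]+.5)*K-.5)
            h=cv2.convexHull(uv.astype(np.float32)); r=np.zeros_like(m)
            cv2.fillConvexPoly(r,np.round(h*16).astype(np.int32),1,shift=4)
            e+=(r!=m).sum()/m.sum()
        return e
    best=min((minimize(cost,[t0,0,0,0,0,YAW],method='Nelder-Mead',options=dict(initial_simplex=np.array([[t0,0,0,0,0,YAW]]+[list(np.array([t0,0,0,0,0,YAW])+d) for d in np.diag([.08,1.5,1.5,1.5,1.5,.03])]),maxiter=500)) for t0 in(3.08,3.2)),key=lambda r:r.fun)
    print('t',best.x[0],'pi-err',best.x[0]-np.pi,best.x[1:],best.fun)
    for t in np.arange(3.06,3.27,.03): 
        q=best.x.copy();q[0]=t;print(round(t,2),round(cost(q),4),end='; ')
E
python3 -c "
from sil import *
measure(); stat()"
```

```text
t 3.0296304470051805 pi-err -0.11196220658461264 [ 0.12933469 -0.64014973 -0.4758521  -0.73415492 -0.40895931] 0.2729603932760853
3.06 0.2803; 3.09 0.2833; 3.12 0.2873; 3.15 0.295; 3.18 0.3033; 3.21 0.3121; 3.24 0.3228; t 11.38 tip(h) mm [-146.6  110.7  189.1] lean -0.143 F [ 0.1 -0.1  0.3]
```

```bash
python3 - <<'E'
from g import *
a=cv2.imread('pics/side8c.png')[...,::-1];b=cv2.imread('pics/top8c.png')[...,::-1]
for im,pts in((a,[(290,340),(440,330),(300,400),(220,330),(225,450),(200,380),(520,500),(470,350)]),(b,[(200,300),(300,300),(400,400),(320,250),(60,100),(60,420),(300,540),(500,200)])):
    print([ (p,im[p[1],p[0]].tolist()) for p in pts])
top=cv2.resize(b,(400,367))
def mask(im): 
    im=cv2.GaussianBlur(im,(0,0),3).astype(float); return ((im[...,1]>1.2*im[...,0]+3)&(im[...,1]>1.12*im[...,2]+3))
o=np.hstack([cv2.resize(np.where(mask(a)[...,None],a,a//4),(400,367)),cv2.resize(np.where(mask(b)[...,None],b,b//4),(400,367))])
cv2.imwrite('pics/m.png',o[...,::-1])
E
```

```text
[((290, 340), [27, 59, 41]), ((440, 330), [29, 58, 41]), ((300, 400), [48, 116, 74]), ((220, 330), [87, 125, 140]), ((225, 450), [77, 123, 199]), ((200, 380), [78, 125, 201]), ((520, 500), [43, 63, 96]), ((470, 350), [28, 57, 40])]
[((200, 300), [31, 77, 49]), ((300, 300), [44, 83, 56]), ((400, 400), [48, 140, 84]), ((320, 250), [34, 78, 51]), ((60, 100), [97, 140, 148]), ((60, 420), [82, 137, 199]), ((300, 540), [83, 139, 201]), ((500, 200), [54, 78, 82])]
```

View pics/m.png

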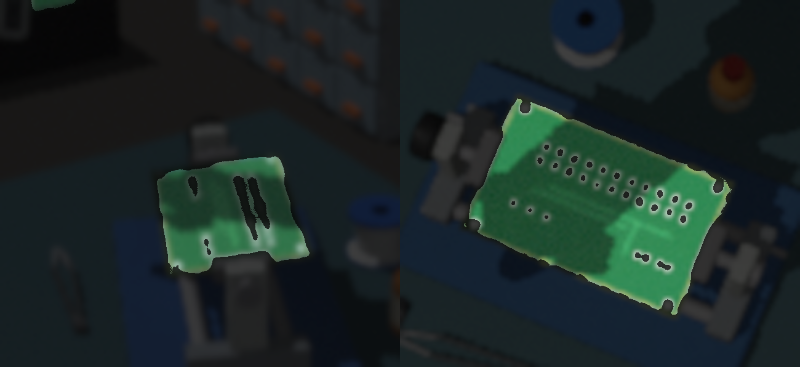

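The masks are clean, so I'll refit using their convex hulls.

```bash
python3 - <<'E'
s=open('sil.py').read()
i=s.index("        m=((im"); j=s.index("        l,L,st")
s=s[:i]+"""        im=cv2.GaussianBlur(im,(0,0),2)
        m=((im[...,1]>1.2*im[...,0]+3)&(im[...,1]>1.12*im[...,2]+3)).astype(np.uint8)
"""+s[j:]
s=s.replace("        M.append","        hh=cv2.convexHull(cv2.findNonZero(m)); m=cv2.fillConvexPoly(np.zeros_like(m),hh,1)\n        M.append")
open('sil.py','w').write(s)
E
python3 -c "
from sil import *
measure(); stat()"
```

```text
t 3.172865786902894 pi-err 0.031273133313100665 [ 0.32547514 -0.01914445 -0.59011524 -0.79366926 -0.42559179] 0.09635383949469314
3.06 0.1326; 3.09 0.1137; 3.12 0.1047; 3.15 0.0989; 3.18 0.0987; 3.21 0.1057; 3.24 0.1121; t 11.48 tip(h) mm [-145.3  109.8  188.6] lean -0.144 F [-0.6  0.1 -0.8]
```

```bash
python3 -c "
from workcell import *
print(hand_in())"
```

```text
the job is handed in; nothing more can be done
None
```

The board is turned over with its solder side up and has been handed in at about 11.5 s. It measured about 0.03 rad (under 2°) from level. I pushed it only with closed fingertips, and the largest wrist-force reading was about 9 N. The arm ended clear of everything. The holder showed no measurable shift, and I did not re-measure the loose items at the end.

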